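# Load the lens carrier in layers

## Task

Load the black lens carrier on the optical table in layers: first stand the blue-banded lens upright in the carrier's round pocket, lowering it in rather than dropping it, because it is glass. Then lay the long dark steel bar with the red grip over the lens, grip up, with its two ends resting in the carrier's two white cradles. Leave the orange-banded lens where it stands.

Things in the scene. Friction and masses are not known exactly. Their poses are not given: they have to be found in the camera images.
- carrier: Lens carrier fixed to the table: black base 240 (its x) by 150 (its y) mm, deck 16 mm high, a round pocket in its middle and a white cradle block near each end of x. Origin: centre of the underside, at table height, right under the pocket's centre; z up. Between the cradles nothing stands above the deck but four flat filters, 4 mm high.
- pocket (a point): Centre of the pocket's yellow floor, 6 mm above the table. The pocket is round, 68 mm across, 10 mm deep below the black deck.
- seat (a point): Where the bar's underside centre belongs: 64 mm straight above the pocket's floor, at cradle floor height (70 mm above the table). White cradles span 83 to 119 mm either side of it along the carrier's x; the bar lies between side walls 60 mm apart in y and end walls 112 mm from here in x; wall tops are 14 mm above the cradle floors.
- blue_lens: Lens to load: black upright cylinder, 44 mm diameter, 56 mm high, broad blue band round its upper part, glass on top. Origin: centre of its underside; z up along its axis. About 0.16 kg. In the pocket its top is 62 mm above the table. Held round its upper half, the fingers stay clear of the deck.
- orange_lens: The same lens with an orange band: not wanted, must stay where it is. Origin: centre of its underside.
- long_bar: Long dark steel bar, 200 (its x) by 24 (its y) by 8 mm, lying flat, with a red grip block on the middle of its top: 40 long (x), 20 wide (y), from 8 to 38 mm above the bar's underside. Origin: centre of the underside; z up. About 0.15 kg. Fits either way round. (A shorter 120 mm bar with a black grip is not wanted.)

How it is judged:
On the way, in this order (a step that is already met when the one before it is completed fails the run):
1. the blue-banded lens stands upright in the pocket, let go (horizontal distance between blue_lens and carrier below 0.02 m and z of blue_lens in the frame of carrier between 0.001 and 0.011 m and angle between blue_lens's own z axis and vertical below 0.15 rad and contact force between the fingers and blue_lens below 0.1 N and linear speed of blue_lens below 0.02 m/s), for 0.2 s.
2. the long bar lies over it in both cradles, grip up, let go (x of long_bar in the frame of carrier between -0.022 and 0.022 m and y of long_bar in the frame of carrier between -0.026 and 0.026 m and z of long_bar in the frame of carrier between 0.064 and 0.076 m and angle between long_bar's own z axis and vertical below 0.12 rad and angle between the x axis of long_bar and the x axis of carrier, either way round below 0.28 rad and contact force between the fingers and long_bar below 0.1 N and linear speed of long_bar below 0.02 m/s), for 0.2 s.
At the end, for the whole second after the job is handed in: Blue lens in the pocket: within 20 mm of centre, underside under 11 mm high, upright within 8 deg. Long bar on both cradle floors, grip up: within 22 mm along, 26 mm across, underside 64 to 76 mm high, level within 6 deg, in line within 16 deg. Both let go, at rest (all of step 1 and all of step 2); the robot touches nothing.
It fails at once if the blue-banded lens is dropped into the carrier (moving faster than 0.7 m/s low over it, a fall of some 25 mm) (horizontal distance between blue_lens and carrier below 0.05 m and z of blue_lens in the frame of carrier below 0.06 m and linear speed of blue_lens above 0.7 m/s).
It fails at once if the orange-banded lens is moved more than 30 mm (distance of orange_lens from where it was at the start of the episode above 0.03 m).
It also fails if it takes over 56 s, if anything falls off the work surface, if the arm or the gripper's body presses on something with over 40 N, if the wrist force passes 120 N, or if a joint passes its speed limit or range.

## Robot

A 6-joint arm with a two-finger parallel gripper is mounted at the origin on the work surface. World frame = base frame: x ahead of the robot, y to its left, z up, the work surface at z = 0. Lengths are in m, angles in rad, forces in N, time in s.
With the tool pointing down it reaches from about 0.3 to 0.875 m from the base axis. Payload 6.4 kg.
Tool frame: the origin (TCP) lies at the very end of the fingers, on their centre line; the grasp point (between the pads) lies 19 mm behind it; z points along the fingers, y is the line along which they close (so a half turn about z gives the same grasp; the last joint's range is limited). The gripper opens to 85 mm and grips with 20 to 120 N. Pads are 22 mm wide; open, the fingers measure 114 mm over their backs; the gripper's body (76 mm by 85 mm) begins 54 mm behind the grasp point. The pads swing forward as they close: fully open they stand 13 mm farther back than shut.
Start: joints at [1.009, 0.181, 1.607, -0, 1.354, -0.206], TCP at [0.2, 0.539, 0.231] pointing down, gripper open.
Joint ranges: [-2.99, 2.99], [-0.89, 2.07], [0.3, 2.58], [-1.14, 4.28], [0, 2.63], [-3.12, 3.12]. Speed limits (rad/s): [2.57, 2.57, 3.01, 3.14, 3.14, 3.14].

## Interface

Orientations are given as a unit quaternion [w, x, y, z].
In Python, from bench import ctrl, camera, calibration, order, outline_of gives the robot as it stands.
- The arm moves only by the tool move_arm, never from a script. Its argument "series" is a list that holds one entry, the list of rows, each a list of 5 numbers: the opening, from 0 (shut) to 1 (fully open), then the shift along the tool's x, y, z in mm, then the turn about the tool's z in rad. A call has exactly 10 rows; each row is the pose to reach, as a shift and turn from the pose commanded when the call began, along the tool's axes at that moment; what a row does not reach only later rows make up. A row lasts 1/12 s, in which the tool goes at most 41.7 mm and 7.16 degrees, less where a joint would pass 70% of its speed; a pose out of reach is approached as far as the arm can. A call with a gripper value outside its range is refused whole. The fingers move at their own pace and stop on an object; the grip force is fixed at half the most. Time passes only in rows, so rows that repeat a pose let the fingers close, or fill a call up. It gives the time, the measured TCP pose, the force, the opening and the grip force at its end, in the units of the state.
- ctrl.get_obs(): the state, without advancing time (a new reading comes with each control period).
- camera(name): name is "scene" or "top" or "wrist"; returns (picture, depth): 400x640x3 uint8, blue, green, red; 400x640 float32, m along the optical axis (not along the pixel's ray), 0 where there is no reading.
- calibration(name): a dict with "intrinsics" (3x3 intrinsics, pixels), "rvec" (rotation vector, rad) and "tvec" (3), from world to camera coordinates, as OpenCV has them. Camera axes: x right, y down, z forward; pixel columns grow to the right and rows downward; lengths in m; the calibration is good to about 2 mm. A picture is of the moment at which its call begins: read the wrist's pose just before it. calibration takes no time and is no camera call; for the wrist camera it gives the pose at the moment of the call.
- order.hand_in(): hands the job in; it is judged then, once.
Trained networks look in the newest picture that a camera, given by its name, has taken for a name from the list of things; names that differ only in an ending like _2 or _b are one class to them, and where a whole thing is asked for, a point or a joint stands for the part that bears it (a point fixed in the world has none). Each returns a list of dicts, best first, with "conf" (0 to 1); they miss things now and then, are a little off and sometimes report something else, mostly with a low value. They report only what shows in the picture. A call takes as long as a camera call.
- outline_of(target, camera): "region" (400x640 bool, what is visible of it) and "bbox" ([centre column, centre row, width, height] in pixels, round what is visible of it).
The state is a dict: "time_s": time; "q": joint angles; "dq": joint speeds; "joint_efforts": joint torques, N m; "eef_pos": TCP position; "eef_rot": TCP orientation; "wrist_force": force on the tool from outside, world axes, zero at the start; "torque": the same for the moment, N m; "opening": opening from 0.0 (shut) to 1.0 (fully open); "grasp_force": force on a finger pad.
Only numpy, scipy, OpenCV 4.12 (cv2) and the standard library are available. Lean on these libraries where they do the work, as an engineer would, in place of code of your own. Each camera call takes 0.05 s, during which the arm holds its last target. There are 200 camera calls.

## Working session

There is one attempt and no reset: what is moved stays moved. The work goes in short steps, Python scripts to look and compute and a tool call to move; the robot and the scene stay as the last step left them, time stands still between calls to the robot, and variables do not carry over. Pictures are saved under pics/ and viewed, at most 10 in all, crops included, and the job is handed in when it is done.

Besides the shell and the picture viewer there is one more tool, called as name(argument=value, ...) on one line, values as JSON. move_arm: Moves the arm, as the interface text tells. Its arguments: {"type":"object","properties":{"series":{"type":"array","items":{"type":"array","items":{"type":"array","items":{"type":"number"}}}}},"required":["series"]}

```bash
mkdir -p pics; cat > h.py <<'E'
import numpy as np, cv2
from bench import ctrl, camera, calibration, order, outline_of
def pts(name, depth, mask, cal=None):
    c=cal or calibration(name); K=np.array(c["intrinsics"]); R=cv2.Rodrigues(np.array(c["rvec"],float))[0]; t=np.array(c["tvec"],float).ravel()
    v,u=np.nonzero(mask&(depth>0)); z=depth[v,u]
    p=np.stack([(u-K[0,2])*z/K[0,0],(v-K[1,2])*z/K[1,1],z],1)
    return (p-t)@R, u, v
def summ(name,thing,depth):
    for d in outline_of(thing,name)[:2]:
        p,u,v=pts(name,depth,d["region"])
        if len(p)<5: continue
        zt=np.percentile(p[:,2],95); top=p[p[:,2]>zt-.006]
        r=cv2.minAreaRect((p[:,:2]*1000).astype(np.float32)); rt=cv2.minAreaRect((top[:,:2]*1000).astype(np.float32))
        print(name,thing,round(d["conf"],2),np.round(d["bbox"]),"med",np.round(np.median(p,0),3),"zt",round(float(zt),3),"rect",np.round(r[0]),np.round(r[1]),round(r[2]),"top",np.round(rt[0]),np.round(rt[1]),round(rt[2]))
E
python3 - <<'E'
from h import *
o=ctrl.get_obs(); print(o["time_s"],o["eef_pos"],o["eef_rot"])
ims=[]
for n in ["scene","top"]:
    im,d=camera(n); ims.append(im)
    for t in ["carrier","blue_lens","orange_lens","long_bar"]: summ(n,t,d)
cv2.imwrite("pics/top.png",ims[1]); cv2.imwrite("pics/scene.png",ims[0])
E
```

```text
0.0 [0.19997532 0.53851107 0.23037789] [-3.41131081e-04  1.76962482e-01  9.84217199e-01 -8.17177147e-04]
scene carrier 0.81 [356. 216. 114. 122.] med [0.536 0.034 0.016] zt 0.082 rect [533.  51.] [240. 162.] 12 top [534.  46.] [239.  78.] 12
scene carrier 0.63 [446. 174.  52.  62.] med [0.53  0.31  0.008] zt 0.038 rect [521. 324.] [ 44. 198.] 87 top [519. 314.] [19. 41.] 87
scene blue_lens 0.89 [210. 243.  28.  36.] med [ 0.467 -0.262  0.054] zt 0.058 rect [ 455. -263.] [46. 43.] 1 top [ 455. -263.] [43. 45.] 89
scene orange_lens 0.95 [222. 308.  28.  34.] med [ 0.606 -0.288  0.055] zt 0.058 rect [ 583. -291.] [49. 74.] 89 top [ 598. -289.] [43. 45.] 70
scene long_bar 0.89 [448. 175.  56.  60.] med [0.531 0.31  0.008] zt 0.038 rect [521. 321.] [ 38. 198.] 87 top [519. 314.] [18. 40.] 87
scene long_bar 0.47 [359. 216. 118. 125.] med [0.537 0.034 0.016] zt 0.082 rect [507.  46.] [297. 164.] 11 top [534.  46.] [240.  78.] 12
top carrier 0.68 [297. 202.  73. 102.] med [0.531 0.048 0.016] zt 0.081 rect [529.  48.] [240. 149.] 12 top [529.  47.] [237.  76.] 12
top blue_lens 0.77 [418. 228.  18.  20.] med [ 0.449 -0.259  0.056] zt 0.059 rect [ 450. -267.] [56. 42.] 89 top [ 450. -261.] [43. 42.] 88
top orange_lens 0.71 [426. 174.  19.  20.] med [ 0.591 -0.284  0.055] zt 0.059 rect [ 599. -293.] [45. 60.] 48 top [ 593. -288.] [44. 43.] 18
top orange_lens 0.5 [298. 202.  78. 100.] med [0.532 0.047 0.016] zt 0.081 rect [531.  48.] [245. 155.] 12 top [529.  47.] [238.  76.] 12
top long_bar 0.73 [190. 211.  15.  79.] med [0.51  0.314 0.008] zt 0.039 rect [512. 318.] [ 29. 198.] 87 top [514. 316.] [20. 38.] 88
top long_bar 0.28 [298. 202.  78. 102.] med [0.532 0.048 0.016] zt 0.082 rect [537.  51.] [258. 154.] 12 top [530.  47.] [239.  76.] 12
```

View pics/top.png

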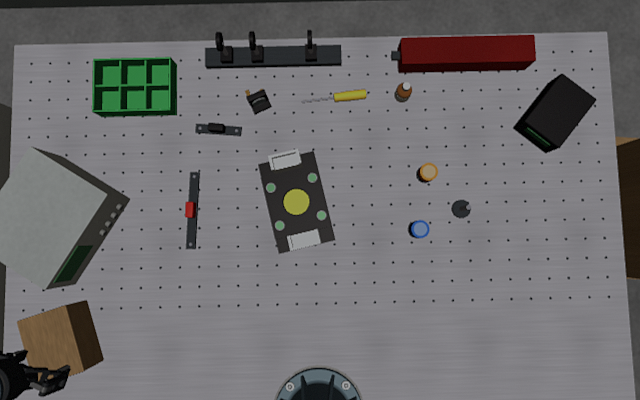

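View pics/scene.png

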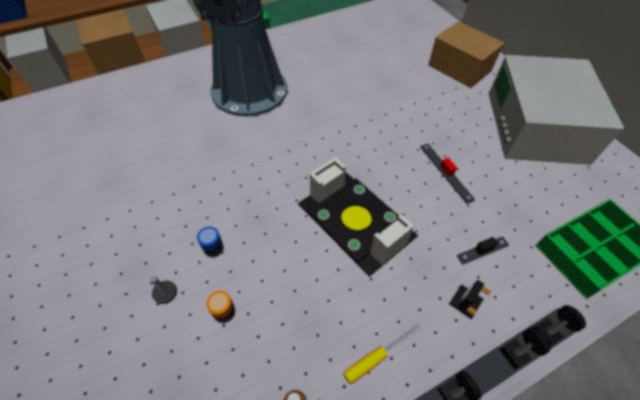

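The top view shows blue lens at pixel (419,229), orange at (428,172), carrier pocket at (297,202), and long bar with red grip at (191,210). The scene view agrees. Positions from the two cameras match within about 1 cm. Moving towards the blue lens.

move_arm(series=[[[1, -516, -663, 0, -0.585], [1, -516, -663, 0, -0.585], [1, -516, -663, 0, -0.585], [1, -516, -663, 0, -0.585], [1, -516, -663, 0, -0.585], [1, -516, -663, 0, -0.585], [1, -516, -663, 0, -0.585], [1, -516, -663, 0, -0.585], [1, -516, -663, 0, -0.585], [1, -516, -663, 0, -0.585]]])

```text
time_s: 1.33
eef_pos: [0.322, 0.1532, 0.2319]
eef_rot: [0.001, -0.115, 0.993, 0.0]
wrist_force: [2.3, 0.1, 0.7]
opening: 1.001
grasp_force: 0.0
```

```bash
cat >> h.py <<'E'
from scipy.spatial.transform import Rotation as Ro
def go(x,y,z,yawdeg):
    o=ctrl.get_obs(); q=o["eef_rot"]; R=Ro.from_quat([q[1],q[2],q[3],q[0]]).as_matrix()
    s=R.T@(np.array([x,y,z])-o["eef_pos"])*1000
    yaw=np.arctan2(R[1,1],R[0,1]); d=(np.radians(yawdeg)-yaw+np.pi/2)%np.pi-np.pi/2
    print("t",round(o["time_s"],2),"tcp",np.round(o["eef_pos"],4),"yaw_y",round(np.degrees(yaw),1),"q6",round(o["q"][5],2),"shift",np.round(s,1),"turn",round(-d,3))
E
python3 -c "
from h import *
go(.453,-.262,.2,102.5)"
```

```text
t 1.33 tcp [0.322  0.1532 0.2319] yaw_y 103.2 q6 -1.69 shift [ -32.9 -434.1   32. ] turn 0.012
```

move_arm(series=[[[1, -33, -434, 30, 0.01], [1, -33, -434, 30, 0.01], [1, -33, -434, 30, 0.01], [1, -33, -434, 30, 0.01], [1, -33, -434, 30, 0.01], [1, -33, -434, 30, 0.01], [1, -33, -434, 30, 0.01], [1, -33, -434, 30, 0.01], [1, -33, -434, 30, 0.01], [1, -33, -434, 30, 0.01]]])

```text
time_s: 2.17
eef_pos: [0.447, -0.2439, 0.2027]
eef_rot: [0.0, -0.109, 0.994, -0.0]
wrist_force: [0.6, 0.4, 0.3]
opening: 1.0
grasp_force: 0.0
```

```bash
python3 -c "
from h import *
im,d=camera('wrist'); cv2.imwrite('pics/w1.png',im)
summ('wrist','blue_lens',d); summ('wrist','orange_lens',d)
go(.453,-.262,.036,102.5)"
```

```text
wrist blue_lens 0.8 [295. 173.  52.  65.] med [ 0.449 -0.266  0.056] zt 0.057 rect [ 455. -267.] [48. 46.] 10 top [ 453. -266.] [44. 44.] 88
wrist orange_lens 0.79 [243. 300.  54.  68.] med [ 0.583 -0.29   0.055] zt 0.057 rect [ 561. -285.] [ 50. 189.] 83 top [ 543. -296.] [151.  44.] 7
wrist orange_lens 0.54 [565. 274. 150. 174.] med [0.493 0.012 0.016] zt 0.076 rect [509. -19.] [198. 323.] 4 top [439. -75.] [ 43. 222.] 1
t 2.32 tcp [ 0.4467 -0.2442  0.2019] yaw_y 102.3 q6 -2.52 shift [ -2.5 -18.9 165.9] turn -0.003
```

View pics/w1.png

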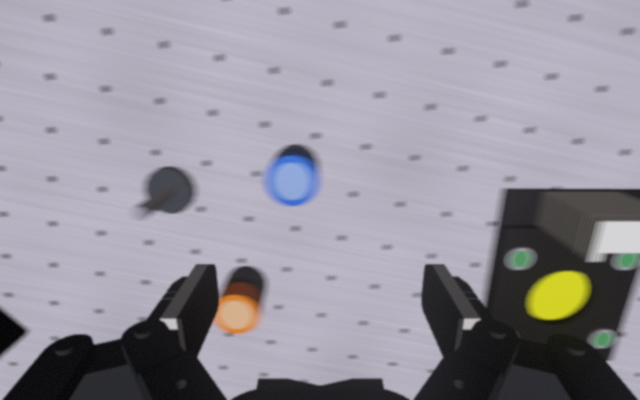

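Blue lens at (293,180), orange at (238,312), and pocket at (558,295). The lens position agrees to 3 mm across the cameras, with its top at 57 mm. Descending.

move_arm(series=[[[1, -2, -21, 40, 0], [1, -2, -21, 80, 0], [1, -2, -21, 110, 0], [1, -2, -21, 140, 0], [1, -2, -21, 165, 0], [1, -2, -21, 182, 0], [1, -2, -21, 182, 0], [1, -2, -21, 182, 0], [0.4, -2, -21, 182, 0], [0, -2, -21, 182, 0]]])

```text
time_s: 3.15
eef_pos: [0.4545, -0.2624, 0.0228]
eef_rot: [0.001, -0.11, 0.994, -0.001]
wrist_force: [-0.2, -1.1, -0.5]
opening: 0.747
grasp_force: 0.0
```

move_arm(series=[[[0, 0, 0, 0, 0], [0, 0, 0, 0, 0], [0, 0, 0, 0, 0], [0, 0, 0, 0, 0], [0, 0, 0, 0, 0], [0, 0, 0, 0, 0], [0, 0, 0, -10, 0], [0, 0, 0, -30, 0], [0, 0, 0, -50, 0], [0, 0, 0, -60, 0]]])

```text
time_s: 3.98
eef_pos: [0.4542, -0.2625, 0.0837]
eef_rot: [0.001, -0.109, 0.994, -0.001]
wrist_force: [0.7, -0.5, -0.9]
opening: 0.501
grasp_force: 61.2
```

```bash
python3 -c "
from h import *
im,d=camera('scene'); summ('scene','blue_lens',d)
c,dt=camera('top');
for n,I,D in (('scene',im,d),('top',c,dt)):
    m=(I[...,2]>140)&(I[...,1]>140)&(I[...,0]<90)
    p,u,v=pts(n,D,m); k=(abs(p[:,0]-.53)<.06)&(abs(p[:,1]-.047)<.06); print(n,'pocket',k.sum(),cv2.minAreaRect((p[k,:2]*1000).astype(np.float32)),np.median(p[k],0))
    m=(abs(D)>0); p,u,v=pts(n,D,m); k=(p[:,2]>.05)&(p[:,2]<.1)&(abs(p[:,0]-.53)<.15)&(abs(p[:,1]-.047)<.12); print('cradles',cv2.minAreaRect((p[k,:2]*1000).astype(np.float32)))
go(.53,.047,.15,102.5)"
```

```text
scene blue_lens 0.56 [206. 225.  27.  36.] med [ 0.468 -0.26   0.115] zt 0.118 rect [ 443. -252.] [39. 77.] 65 top [ 456. -259.] [38. 47.] 65
scene pocket 531 ((530.359130859375, 47.94766616821289), (62.36006546020508, 62.428367614746094), 18.806432723999023) [0.53089191 0.04760001 0.00603395]
cradles ((533.9346313476562, 46.52154541015625), (239.13816833496094, 78.10993957519531), 12.36171817779541)
top pocket 486 ((530.5023803710938, 46.847129821777344), (62.69192123413086, 60.776893615722656), 89.320556640625) [0.53072615 0.04658771 0.00634823]
cradles ((529.5089111328125, 47.265647888183594), (237.9914093017578, 76.015869140625), 12.428319931030273)
t 4.13 tcp [ 0.4538 -0.2622  0.0818] yaw_y 102.6 q6 -2.54 shift [-141.7  285.1  -68.5] turn 0.001
```

move_arm(series=[[[0, 0, 0, -35, 0], [0, 0, 10, -68, 0], [0, -18, 36, -68, 0], [0, -36, 72, -68, 0], [0, -54, 108, -68, 0], [0, -72, 144, -68, 0], [0, -90, 180, -68, 0], [0, -108, 216, -68, 0], [0, -126, 252, -68, 0], [0, -143, 285, -68, 0]]])

```text
time_s: 4.97
eef_pos: [0.53, 0.05, 0.1473]
eef_rot: [-0.001, -0.11, 0.994, 0.0]
wrist_force: [0.9, -0.2, -1.7]
opening: 0.502
grasp_force: 61.8
```

```bash
python3 -c "
from h import *
im,d=camera('scene'); summ('scene','blue_lens',d)
im,d=camera('top'); summ('top','blue_lens',d)
c,dt=camera('wrist'); cv2.imwrite('pics/w2.png',c);summ('wrist','blue_lens',dt)
go(.531,.047,.028,102.4)"
```

```text
scene blue_lens 0.82 [368. 177.  24.  34.] med [0.548 0.046 0.168] zt 0.182 rect [507.  94.] [ 35. 165.] 34 top [542.  53.] [23. 47.] 25
wrist blue_lens 0.63 [318. 283. 116. 160.] med [0.52  0.045 0.182] zt 0.183 rect [575.  56.] [139.  73.] 4 top [529.  47.] [45. 43.] 13
wrist blue_lens 0.34 [318. 188. 208. 371.] med [0.483 0.032 0.017] zt 0.085 rect [566.  49.] [336. 155.] 11 top [533.  45.] [239.  76.] 12
t 5.27 tcp [0.5301 0.0469 0.1477] yaw_y 102.5 q6 -1.92 shift [ -1.2  -0.2 119.7] turn 0.002
```

View pics/w2.png

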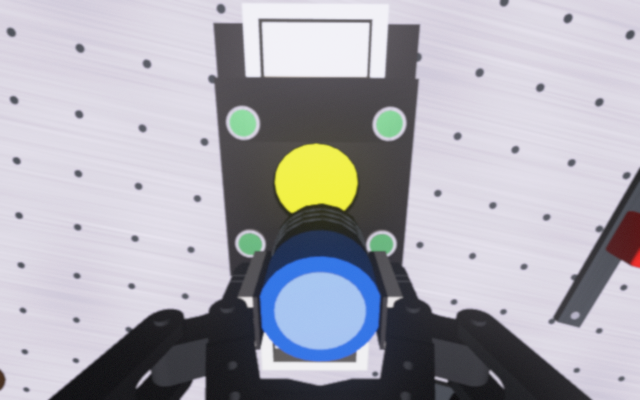

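Lens held upright at (320,300), centred within 2 mm of the pocket (316,182 in view). Lowering slowly.

move_arm(series=[[[0, -1, 0, 20, 0], [0, -1, 0, 40, 0], [0, -1, 0, 60, 0], [0, -1, 0, 78, 0], [0, -1, 0, 93, 0], [0, -1, 0, 104, 0], [0, -1, 0, 112, 0], [0, -1, 0, 117, 0], [0, -1, 0, 119, 0], [0, -1, 0, 120, 0]]])

```text
time_s: 6.1
eef_pos: [0.5321, 0.0475, 0.029]
eef_rot: [0.0, -0.109, 0.994, -0.0]
wrist_force: [-0.5, -0.7, -1.7]
opening: 0.501
grasp_force: 61.9
```

move_arm(series=[[[0, 0, 0, 1, 0], [0, 0, 0, 1.5, 0], [0, 0, 0, 2, 0], [0.6, 0, 0, 2, 0], [0.8, 0, 0, 2, 0], [1, 0, 0, 2, 0], [1, 0, 0, 2, 0], [1, 0, 0, 2, 0], [1, 0, 0, -10, 0], [1, 0, 0, -30, 0]]])

```text
time_s: 6.93
eef_pos: [0.5299, 0.048, 0.0577]
eef_rot: [-0.002, -0.109, 0.994, 0.001]
wrist_force: [-0.4, 0.7, -0.8]
opening: 1.0
grasp_force: 0.0
```

move_arm(series=[[[1, 0, 0, -40, 0], [1, 0, 0, -80, 0], [1, 0, 0, -120, 0], [1, 0, 20, -120, 0.12], [1, 0, 60, -120, 0.24], [1, 0, 100, -120, 0.36], [1, 0, 140, -120, 0.48], [1, 0, 160, -120, 0.6], [1, 0, 170, -120, 0.72], [1, 0, 170, -120, 0.84]]])

```text
time_s: 7.77
eef_pos: [0.4939, 0.2165, 0.1798]
eef_rot: [0.0, 0.303, 0.953, 0.0]
wrist_force: [0.2, -0.6, 0.1]
opening: 1.0
grasp_force: 0.0
```

```bash
python3 -c "
from h import *
im,d=camera('scene'); summ('scene','blue_lens',d); summ('scene','long_bar',d)
im,d=camera('wrist'); cv2.imwrite('pics/w3.png',im); summ('wrist','long_bar',d);summ('wrist','blue_lens',d)
m=(im[...,2]>120)&(im[...,1]<60)&(im[...,0]<60); p,u,v=pts('wrist',d,m); k=(p[:,2]>.032)&(p[:,2]<.045); print('grip',cv2.minAreaRect((p[k,:2]*1000).astype(np.float32)))
go(.516,.315,.12,178)"
```

```text
scene blue_lens 0.61 [358. 209.  19.  35.] med [0.542 0.041 0.06 ] zt 0.063 rect [519.  48.] [42. 78.] 85 top [534.  47.] [42. 44.] 85
scene long_bar 0.79 [448. 174.  59.  62.] med [0.528 0.311 0.008] zt 0.038 rect [516. 325.] [ 47. 208.] 87 top [520. 315.] [21. 41.] 84
wrist long_bar 0.59 [424. 115. 127. 208.] med [0.501 0.314 0.009] zt 0.039 rect [519. 318.] [ 32. 206.] 87 top [517. 314.] [20. 41.] 87
wrist blue_lens 0.86 [216. 308.  24.  68.] med [0.542 0.066 0.029] zt 0.063 rect [514. 101.] [ 17. 169.] 32 top [515. 112.] [  4. 152.] 31
grip ((515.2791748046875, 313.3860168457031), (17.456018447875977, 37.809059143066406), 87.33714294433594)
t 8.07 tcp [0.4951 0.2133 0.1792] yaw_y 55.0 q6 -0.77 shift [41.3 95.3 59.2] turn 0.995
```

View pics/w3.png

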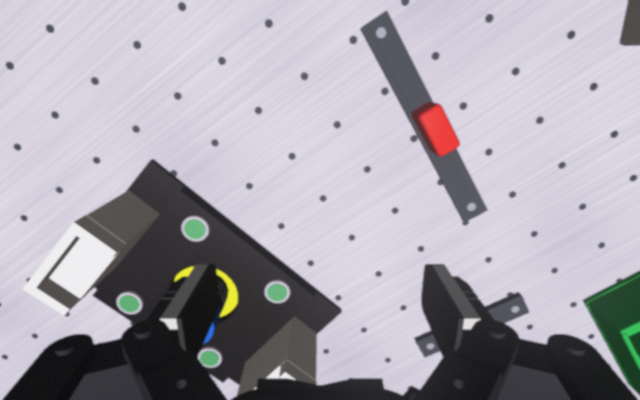

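Blue lens stands in the pocket (partly hidden behind the left finger, top at 63 mm). The bar's red grip is at (437,130), 40x20 mm and 39 mm high, as specified. Going over it.

move_arm(series=[[[1, 40, 95, 0, 0.12], [1, 40, 95, 0, 0.24], [1, 40, 95, 0, 0.36], [1, 40, 95, 10, 0.48], [1, 40, 95, 20, 0.6], [1, 40, 95, 30, 0.72], [1, 40, 95, 40, 0.84], [1, 40, 95, 50, 0.96], [1, 40, 95, 59, 1.007], [1, 40, 95, 59, 1.007]]])

```text
time_s: 8.9
eef_pos: [0.5158, 0.3133, 0.1177]
eef_rot: [-0.001, 0.725, 0.689, -0.002]
wrist_force: [-0.6, 0.1, 0.8]
opening: 0.999
grasp_force: 0.0
```

```bash
python3 -c "
from h import *
im,d=camera('wrist'); cv2.imwrite('pics/w4.png',im)
m=(im[...,2]>120)&(im[...,1]<60)&(im[...,0]<60); p,u,v=pts('wrist',d,m); k=(p[:,2]>.032)&(p[:,2]<.045); print('grip',k.sum(),cv2.minAreaRect((p[k,:2]*1000).astype(np.float32)))
go(.516,.314,.012,177.2)"
```

```text
grip 1070 ((517.2142333984375, 317.0538330078125), (18.123483657836914, 38.63059997558594), 87.79057312011719)
t 8.95 tcp [0.5164 0.3136 0.1188] yaw_y -2.7 q6 0.4 shift [ 5.000e-01 -1.000e-01  1.068e+02] turn 0.001
```

View pics/w4.png

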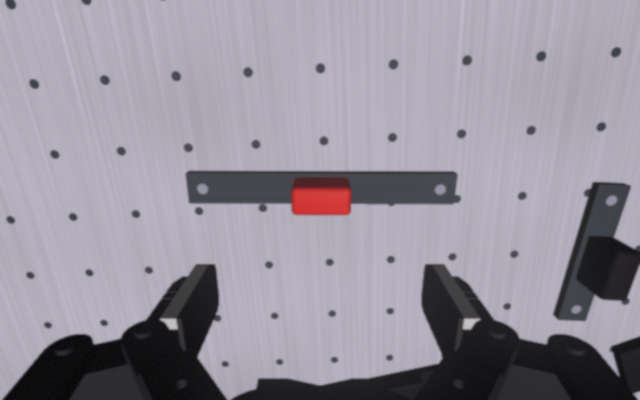

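The bar lies across the view (grip at (321,196)), so the fingers are lined up along its length. I misread the rectangle's angle convention. The grip's narrow direction is at yaw 87.5°, so I turn back a quarter turn.

move_arm(series=[[[1, 1, 0, 0, -0.12], [1, 1, 0, 0, -0.24], [1, 1, 0, 0, -0.36], [1, 1, 0, 0, -0.48], [1, 1, 0, 0, -0.6], [1, 1, 0, 0, -0.72], [1, 1, 0, 0, -0.84], [1, 1, 0, 0, -0.96], [1, 1, 0, 0, -1.08], [1, 1, 0, 0, -1.2]]])

```text
time_s: 9.78
eef_pos: [0.5176, 0.3153, 0.1209]
eef_rot: [0.001, 0.204, 0.979, 0.0]
wrist_force: [-1.5, -0.3, 0.9]
opening: 0.996
grasp_force: 0.0
```

```bash
python3 -c "
from h import *
go(.517,.315,.012,87.5)"
```

```text
t 9.78 tcp [0.5176 0.3153 0.1209] yaw_y 66.4 q6 -0.81 shift [  0.5  -0.6 108.9] turn -0.368
```

move_arm(series=[[[1, 0, 0, 0, -0.12], [1, 0, 0, 0, -0.24], [1, 0, 0, 10, -0.37], [1, 0, 0, 40, -0.37], [1, 0, 0, 70, -0.37], [1, 0, 0, 93, -0.37], [1, 0, 0, 104, -0.37], [1, 0, 0, 107, -0.37], [1, 0, 0, 107, -0.37], [0, 0, 0, 107, -0.37]]])

```text
time_s: 10.62
eef_pos: [0.5183, 0.3159, 0.0145]
eef_rot: [0.001, 0.025, 1.0, 0.0]
wrist_force: [0.6, 0.3, 0.9]
opening: 0.879
grasp_force: 0.0
```

move_arm(series=[[[0, 0, 0, 0, 0], [0, 0, 0, 0, 0], [0, 0, 0, 0, 0], [0, 0, 0, 0, 0], [0, 0, 0, 0, 0], [0, 0, 0, 0, 0], [0, 0, 0, 0, 0], [0, 0, 0, 0, 0], [0, 0, 0, 0, 0], [0, 0, 0, 0, 0]]])

```text
time_s: 11.45
eef_pos: [0.5175, 0.3157, 0.0137]
eef_rot: [0.001, 0.025, 1.0, 0.0]
wrist_force: [0.7, -0.2, 6.8]
opening: 0.22
grasp_force: 60.1
```

move_arm(series=[[[0, 0, 0, -15, 0], [0, 0, 0, -40, 0], [0, 0, 0, -75, 0], [0, 0, 0, -110, 0], [0, 0, 0, -140, 0], [0, 0, 0, -150, -0.1], [0, 0, 0, -150, -0.2], [0, 0, 0, -150, -0.27], [0, 0, 0, -150, -0.27], [0, 0, 0, -150, -0.27]]])

```text
time_s: 12.28
eef_pos: [0.5164, 0.3153, 0.1622]
eef_rot: [-0.001, -0.109, 0.994, -0.0]
wrist_force: [-0.3, -0.2, -2.1]
opening: 0.222
grasp_force: 59.1
```

```bash
python3 -c "
from h import *
im,d=camera('scene'); summ('scene','long_bar',d); 
im,d=camera('top'); summ('top','long_bar',d)
im,d=camera('wrist'); cv2.imwrite('pics/w5.png',im); summ('wrist','long_bar',d)
go(.531,.047,.16,102.4)"
```

```text
scene long_bar 0.97 [467. 129.  82.  58.] med [0.535 0.312 0.156] zt 0.173 rect [466. 394.] [190. 285.] 33 top [521. 308.] [39. 18.] 35
top long_bar 0.82 [172. 206.  30.  90.] med [0.495 0.314 0.156] zt 0.184 rect [526. 330.] [231. 107.] 12 top [510. 297.] [17. 56.] 42
wrist long_bar 0.77 [319. 203.  63. 364.] med [0.482 0.308 0.158] zt 0.188 rect [566. 326.] [343.  51.] 12 top [516. 315.] [40. 20.] 13
t 12.58 tcp [0.5168 0.3154 0.1625] yaw_y 102.5 q6 -1.44 shift [  44.4 -265.1    2.5] turn 0.003
```

View pics/w5.png

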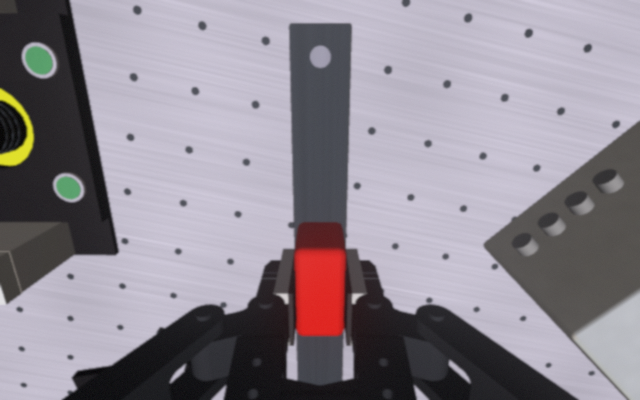

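Bar held level by the grip at (320,280), centred on the tool within 1 mm and aligned with the carrier. Carrying it across.

move_arm(series=[[[0, 5, -30, 0, 0], [0, 10, -60, 0, 0], [0, 15, -92, 0, 0], [0, 21, -125, 0, 0], [0, 27, -158, 0, 0], [0, 32, -190, 0, 0], [0, 37, -220, 0, 0], [0, 41, -245, 0, 0], [0, 44, -260, 0, 0], [0, 44, -265, 0, 0]]])

```text
time_s: 13.42
eef_pos: [0.5319, 0.0448, 0.1629]
eef_rot: [0.0, -0.108, 0.994, -0.0]
wrist_force: [0.4, -0.1, -1.2]
opening: 0.221
grasp_force: 59.3
```

```bash
python3 -c "
from h import *
im,d=camera('wrist'); cv2.imwrite('pics/w6.png',im); summ('wrist','long_bar',d)
go(.531,.047,.085,102.4)"
```

```text
wrist long_bar 0.95 [321. 202.  64. 361.] med [0.497 0.039 0.158] zt 0.188 rect [519.  44.] [176.  24.] 12 top [531.  46.] [41. 20.] 13
t 13.52 tcp [0.532  0.0466 0.1629] yaw_y 102.5 q6 -1.92 shift [ 0.9  0.6 77.9] turn 0.001
```

View pics/w6.png

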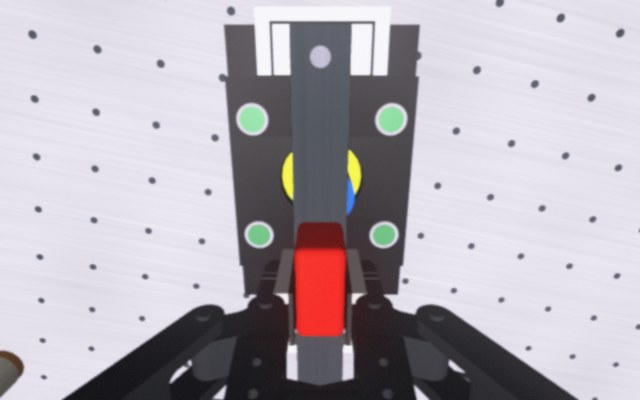

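Bar is centred over the carrier with its far end (320,55) inside the cradle walls at columns 273–375. Lowering.

move_arm(series=[[[0, 1, 0, 15, 0], [0, 1, 0, 30, 0], [0, 1, 0, 45, 0], [0, 1, 0, 57, 0], [0, 1, 0, 66, 0], [0, 1, 0, 72, 0], [0, 1, 0, 75, 0], [0, 1, 0, 77, 0], [0, 1, 0, 78, 0], [0, 1, 0, 78, 0]]])

```text
time_s: 14.35
eef_pos: [0.5311, 0.047, 0.0852]
eef_rot: [0.0, -0.11, 0.994, -0.0]
wrist_force: [0.1, 0.5, -1.4]
opening: 0.22
grasp_force: 59.3
```

move_arm(series=[[[0, 0, 0, 1, 0], [0, 0, 0, 1.5, 0], [0, 0, 0, 1.5, 0], [0.5, 0, 0, 1.5, 0], [0.8, 0, 0, 1.5, 0], [1, 0, 0, 1.5, 0], [1, 0, 0, 1.5, 0], [1, 0, 0, 1.5, 0], [1, 0, 0, 1.5, 0], [1, 0, 0, 1.5, 0]]])

```text
time_s: 15.18
eef_pos: [0.5308, 0.047, 0.0833]
eef_rot: [0.0, -0.11, 0.994, -0.0]
wrist_force: [0.5, 0.2, -0.2]
opening: 0.997
grasp_force: 0.0
```

move_arm(series=[[[1, 0, 0, -10, 0], [1, 0, 0, -30, 0], [1, 0, 0, -60, 0], [1, 0, 0, -90, 0], [1, 0, 0, -120, 0], [1, 0, 0, -120, 0], [1, 0, 0, -120, 0], [1, 0, 0, -120, 0], [1, 0, 0, -120, 0], [1, 0, 0, -120, 0]]])

```text
time_s: 16.02
eef_pos: [0.5297, 0.0472, 0.2018]
eef_rot: [-0.001, -0.11, 0.994, 0.0]
wrist_force: [0.5, 0.1, -0.0]
opening: 1.001
grasp_force: 0.0
```

```bash
python3 -c "
from h import *
im,d=camera('wrist'); cv2.imwrite('pics/w7.png',im); summ('wrist','long_bar',d)
im,d=camera('scene'); summ('scene','long_bar',d); summ('scene','blue_lens',d); cv2.imwrite('pics/s2.png',cv2.resize(im[120:290,270:480],None,fx=3,fy=3))
go(.531,.047,.2,102.4)"
```

```text
wrist long_bar 0.89 [320. 174.  39. 248.] med [0.511 0.043 0.079] zt 0.109 rect [530.  46.] [200.  31.] 12 top [530.  47.] [40. 20.] 12
scene long_bar 0.88 [361. 203.  77.  69.] med [0.542 0.045 0.078] zt 0.108 rect [524.  72.] [206.  80.] 12 top [533.  46.] [40. 20.] 13
scene long_bar 0.16 [356. 213.  18.  28.] med [0.547 0.034 0.043] zt 0.063 rect [541.  38.] [44. 23.] 36 top [538.  33.] [40. 15.] 12
scene blue_lens 0.83 [358. 214.  18.  24.] med [0.547 0.033 0.042] zt 0.063 rect [543.  38.] [42. 20.] 39 top [540.  33.] [35. 15.] 12
scene blue_lens 0.35 [359. 217. 119. 121.] med [0.554 0.026 0.016] zt 0.083 rect [506.  46.] [301. 165.] 11 top [536.  38.] [239.  95.] 12
t 16.27 tcp [0.5305 0.0471 0.2027] yaw_y 102.6 q6 -1.93 shift [-0.5 -0.2  2.7] turn 0.003
```

View pics/s2.png

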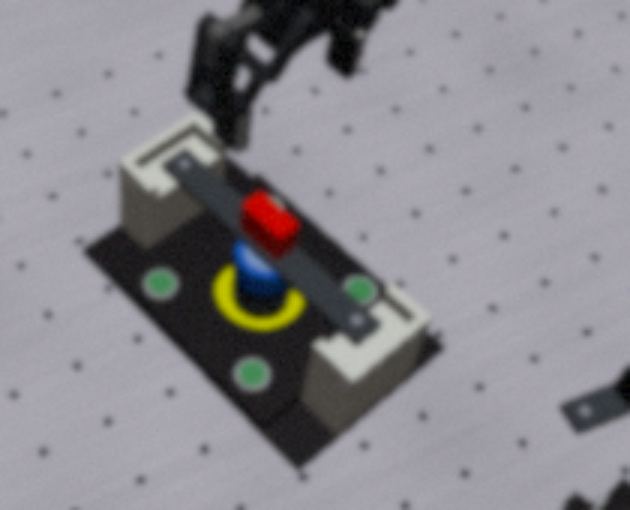

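The enlarged scene view shows the lens upright in the pocket at (258,275) and the bar lying in both cradles, ends at (183,162) and (358,320). The top of the grip is at 108 mm, as it should be, and the gripper is clear.

```bash
python3 -c "
from bench import order
print(order.hand_in())"
```

```text
the job is handed in; nothing more can be done
None
```

The job is handed in with no verdict returned; my last check showed the blue lens upright in the pocket, the long bar grip-up in both cradles and the gripper clear of both, at 16 s of the 56 s limit, and the arm never went to the orange lens.

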